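Scan the green job ticket and dock the scanner

TASK

Take the hand scanner off its charger and read the code on the green-framed job ticket: hold its window square to the code, centred on it and about 60 mm away, steady for two seconds. Do not hold it over the yellow-framed ticket and do not bump the ticket holders; then set the scanner (do not drop it) back upright in the charger's saucer, let go, and leave the drill tin, the small metal dish and the bottle where they are.

Things in the scene. Friction and masses are not known exactly. Their poses are not given: they have to be found in the camera images.
- scanner: loose hand scanner, 120 mm tall, 0.11 to 0.18 kg, standing window-down on its charger: grey round head (50 mm across to 22 mm up, 34 mm at 44 mm) with an orange band, then a black neck 28 mm square from 44 to 116 mm, gripped across two facing flats. Origin: centre of the window in its underside; z up the neck, x and y square to the neck's flats. It looks along -z and reads by itself
- scanner_grip (a point): middle of the scanner's neck, 85 mm above its window on its axis; axes as the scanner's
- scanner_focus (a point): the point 60 mm in front of the scanner's window on its line of sight (not visible); it belongs on the middle of the code
- dock: fixed charger, black disc 92 mm across and 10 mm thick with a grey rim ring (inner diameter at least 56 mm, its top 16 mm above the worktop) round the flat saucer floor on which the scanner stands. Origin: centre of its underside on the worktop; z up; the saucer floor is at z = 10 mm
- green_stand: fixed ticket holder with the green frame: dark foot 75 x 62 x 10 mm, short post, tilting plate 64 mm square whose upper edge is at most 110 mm high. Origin: on the worktop under the post, roughly; its plate faces its -x side
- green_code (a point): middle of the black 2-D code (36 mm square, on a 52 mm white ticket in a green frame 64 mm square, 2 mm proud) on the green holder's plate. Plate on a stiff hinge, normal 24 to 46 degrees from vertical, leaning to the robot within 0.35 rad of yaw. Origin on the ticket, about 75 mm above the worktop; z: outward normal, x: up the slope away from the robot, y: left
- yellow_stand: fixed ticket holder, the same but with the yellow frame; not the one to read. The two holders swap places
- yellow_code (a point): middle of the black 2-D code (36 mm square, on a 52 mm white ticket in a yellow frame 64 mm square, 2 mm proud) on the yellow holder's plate. Plate on a stiff hinge, normal 24 to 46 degrees from vertical, leaning to the robot within 0.35 rad of yaw. Origin on the ticket, about 75 mm above the worktop; z: outward normal, x: up the slope away from the robot, y: left
- drill_tin: loose small green tin box, 56 x 90 x 20 mm, bystander lying between the two holders; origin at the centre of its underside
- small_dish: loose small round aluminium dish, 68 mm across, 21 mm high, bystander; origin at the centre of its underside
- bottle: loose brown dropper bottle, 34 mm across, 102 mm tall, bystander; origin at the centre of its underside

How it is judged:
On the way:
1. the held scanner is aimed at the green ticket's code, square on and at reading distance, and kept steady (x of scanner_focus in the frame of green_code between -0.01 and 0.01 m and y of scanner_focus in the frame of green_code between -0.01 and 0.01 m and z of scanner_focus in the frame of green_code between -0.015 and 0.015 m and angle between the z axis of scanner and the z axis of green_code, either way round below 0.21 rad and contact force between the fingers and scanner above 1 N and linear speed of scanner below 0.02 m/s and angular speed of scanner below 0.15 rad/s), for 1 s.
At the end, for the whole second after the job is handed in: The green code was read for 1 s (within 10 mm of its middle, 45 to 75 mm off, square within 12 degrees); the scanner now stands released and at rest on the saucer floor of its charger, upright within 0.06 rad, centred within 8 mm, its window 7 to 13 mm above the worktop (horizontal distance between scanner and dock below 0.008 m and z of scanner in the frame of dock between 0.007 and 0.013 m and angle between scanner's own z axis and vertical below 0.06 rad and linear speed of scanner below 0.02 m/s); the robot touches nothing.
It fails at once if the scanner is held over the yellow ticket in reading position (x of scanner_focus in the frame of yellow_code between -0.01 and 0.01 m and y of scanner_focus in the frame of yellow_code between -0.01 and 0.01 m and z of scanner_focus in the frame of yellow_code between -0.015 and 0.015 m and angle between the z axis of scanner and the z axis of yellow_code, either way round below 0.21 rad and contact force between the fingers and scanner above 1 N and linear speed of scanner below 0.05 m/s).
It fails at once if a ticket holder is pushed with more than 3 N (contact force between any of green_stand, yellow_stand and anything else above 3 N).
It fails at once if the scanner is dropped (moves faster than 0.35 m/s out of the fingers) (contact force between the fingers and scanner below 0.2 N and linear speed of scanner above 0.35 m/s).
It fails at once if the drill tin, small metal dish or bottle is shifted by more than 20 mm (distance of any of drill_tin, small_dish, bottle from where it was at the start of the episode above 0.02 m).
It also fails if it takes over 48 s, if anything falls off the work surface, if the arm or the gripper's body presses on something with over 40 N, if the wrist force passes 120 N, or if a joint passes its speed limit or range.

ROBOT

A 6-joint arm with a two-finger parallel gripper is mounted at the origin on a cart in front of the work surface, level with it; the furniture and walls round the work are solid. World frame = base frame: x ahead of the robot, y to its left, z up, the work surface at z = 0. Lengths are in m, angles in rad, forces in N, time in s.
With the tool pointing down it reaches from about 0.3 to 0.85 m from the base axis. Payload 5.4 kg.
Tool frame: the origin (TCP) lies on the centre line of the jaws, within the pads' length; the fingertips stand 8 mm ahead of it and the grasp point (between the pads) lies 11 mm behind it; z points along the fingers, y is the line along which they close (so a half turn about z gives the same grasp; the last joint's range is limited). The gripper opens to 85 mm and grips with 20 to 120 N. Pads are 22 mm wide; open, the fingers measure 114 mm over their backs; the gripper's body (76 mm by 85 mm) begins 54 mm behind the grasp point. The pads swing forward as they close: fully open they stand 13 mm farther back than shut.
Start: joints at [1.122, 0.158, 1.597, -0, 1.386, -0.21], TCP at [0.136, 0.559, 0.239] pointing down, gripper open.
Joint ranges: [-2.91, 2.91], [-0.94, 2.29], [0.18, 2.7], [-1.29, 4.43], [0.17, 2.64], [-3, 3]. Speed limits (rad/s): [2.57, 2.57, 3.14, 3.14, 3.14, 3.14].

INTERFACE

Orientations are given as a unit quaternion [x, y, z, w].
In Python, from bench import r, camrig, workorder, sensors gives the robot as it stands (r), with the cameras (camrig), the job (workorder) and the readings (sensors).
- The arm moves only by the shell command python3 drive.py 'ROWS' [OPENING]. ROWS is a JSON list of rows, 1 to 8 of them, each of 6 numbers: dx, dy, dz in m, then a rotation vector rx, ry, rz in rad; each row is the pose to reach, as a shift and turn from the pose commanded when the command began, along the tool's axes at that moment; what a row does not reach only later rows make up. A row lasts 1/12 s, in which the tool goes at most 0.0417 m and 0.125 rad, less where a joint would pass 70% of its speed; a pose out of reach is approached as far as the arm can. OPENING is the finger opening in m, set as the command begins (- or left out keeps the last). The fingers move at their own pace and stop on an object; the grip force is fixed at half the most. Time passes only in rows, so rows that do not move let the fingers close. It prints the time, the measured TCP pose, the force, the opening and the grip force at its end.
- sensors.state(): the state, without advancing time (a new reading comes with each control period).
- camrig.camera(name): name is "scene" or "top" or "wrist"; returns a dict with "frame" (400x640x3 uint8, blue, green, red), "K" (3x3 intrinsics, pixels), "position" and "attitude" of the camera in the world. Camera axes: x right, y down, z forward; pixel columns grow to the right and rows downward; lengths in m; the calibration is good to about 2 mm. A picture is of the moment at which its call begins. There is no depth.
- workorder.finish_job(): hands the job in; it is judged then, once.
The state is a dict: "clock": time; "joints": joint angles; "joint_velocities": joint speeds; "joint_efforts": joint torques, N m; "position": TCP position; "eef_rot": TCP orientation; "contact_force": force on the tool from outside, world axes, zero at the start; "torque": the same for the moment, N m; "width": finger opening in m; "gripper_force": force on a finger pad.
Only numpy, scipy, OpenCV 4.12 (cv2) and the standard library are available. Lean on these libraries where they do the work, as an engineer would, in place of code of your own. Each camera call takes 0.05 s, during which the arm holds its last target. There are 200 camera calls.

## Working session

There is one attempt and no reset: what is moved stays moved. The work goes in short steps, Python scripts to look and compute and a shell command to move; the robot and the scene stay as the last step left them, time stands still between calls to the robot, and variables do not carry over. Pictures are saved under pics/ and viewed, at most 10 in all, crops included, and the job is handed in when it is done.

```bash
ls; mkdir -p pics
cat > h.py <<'E'
import numpy as np,cv2
from scipy.spatial.transform import Rotation as R
from bench import r, camrig, workorder, sensors
def cam(n,f=None):
    c=camrig.camera(n)
    if f: cv2.imwrite('pics/'+f,c['frame'])
    return c
def att(c):
    a=np.array(c['attitude'],float)
    return a if a.shape==(3,3) else R.from_quat(a).as_matrix()
def ray(c,uv):
    d=att(c)@np.linalg.inv(c['K'])@np.array([uv[0],uv[1],1.]); return np.array(c['position']),d/np.linalg.norm(d)
def proj(c,p):
    q=np.array(c['K'])@att(c).T@(np.array(p)-c['position']); return q[:2]/q[2]
def onz(c,uv,z):
    o,d=ray(c,uv); return o+d*(z-o[2])/d[2]
def tri(obs):
    A=0;b=0
    for c,uv in obs:
        o,d=ray(c,uv);M=np.eye(3)-np.outer(d,d);A=A+M;b=b+M@o
    p=np.linalg.solve(A,b); return p,[np.round(proj(c,p)-uv,1) for c,uv in obs]
E
python3 - <<'E'
from h import *
import pickle
C={n:cam(n,n+'.png') for n in('scene','top','wrist')}
pickle.dump(C,open('c0.pkl','wb'))
for n,c in C.items(): print(n,c['position'],c['attitude'],np.array(c['K'])[0])
print(sensors.state())
E
```

```text
bench.py
drive.py
pics
scene [-0.02638009 -0.62536399  0.9609733 ] [ 0.85601629 -0.36689406  0.1374066  -0.33725996] [445.05188383   0.         315.76554977]
top [ 0.34479237 -0.03988723  1.27434008] [-0.69498562  0.71238807 -0.06690839  0.07086251] [465.60388853   0.         332.37818893]
wrist [0.06124181 0.57567581 0.37326505] [0.77738342 0.61067621 0.09225804 0.11932324] [301.33284186   0.         316.58085537]
{'clock': 0.15, 'joints': array([ 1.12190446e+00,  1.58893338e-01,  1.59792464e+00,  1.66525093e-05,
        1.38620205e+00, -2.10096688e-01]), 'joint_velocities': array([ 2.71270614e-05, -1.10016744e-03, -4.10215820e-03,  7.57000855e-04,
        4.15769742e-04,  1.35063092e-03]), 'joint_efforts': array([ 1.04028575e-03, -3.96378100e+01, -3.31783926e+01, -3.84352859e-05,
        5.51047488e-03, -4.57439398e-06]), 'position': array([0.13582356, 0.55827274, 0.2385584 ]), 'eef_rot': array([ 1.19115598e-01,  9.92880136e-01, -6.72647759e-04, -2.38667533e-04]), 'contact_force': array([-0.33299454, -0.51454883, -0.00211904]), 'torque': array([-0.02421751, -0.01839614, -0.03294464]), 'gripper_force': 0.0, 'width': 0.0853320410393776}
```

View pics/top.png

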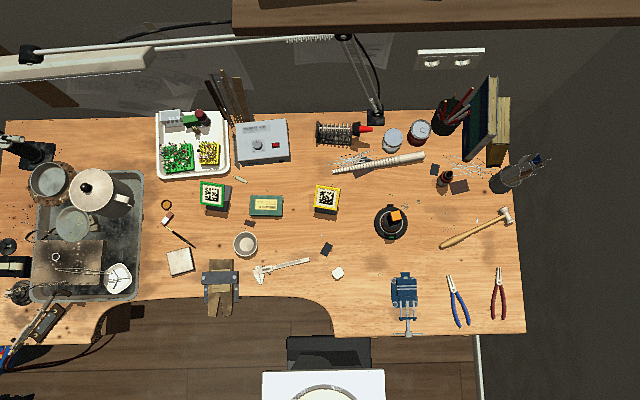

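View pics/scene.png

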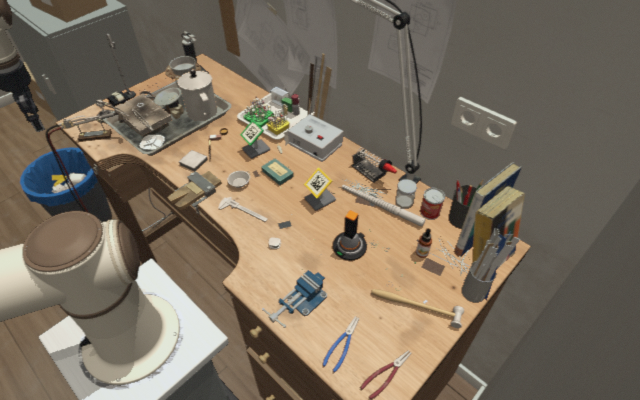

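The top view shows the scanner near (391,219), the green ticket near (213,195), the yellow one at (327,198), the tin at (266,205), the dish at (245,243) and the bottle at (446,178). In the scene view the scanner is at (350,235) and the green ticket at (252,135). I'll enlarge both.

Run:
```python
import cv2,numpy as np
t=cv2.imread('pics/top.png');s=cv2.imread('pics/scene.png')
def cr(i,x,y,w,h,k): return cv2.resize(i[y:y+h,x:x+w],None,fx=k,fy=k,interpolation=cv2.INTER_CUBIC)
a=np.hstack([cr(t,365,190,50,50,8)[:300*1+100],cr(t,190,170,50,50,8)])
cv2.imwrite('pics/a.png',cv2.resize(a,(800,400)))
b=np.hstack([cr(s,320,200,60,60,6.6667),cr(s,232,112,48,48,8.3333)])
cv2.imwrite('pics/b.png',cv2.resize(b,(800,400)))
cv2.imwrite('pics/ab.png',np.vstack([cv2.resize(a,(600,300)),cv2.resize(b,(600,300))]))
```

```text
(no output)
```

View pics/ab.png

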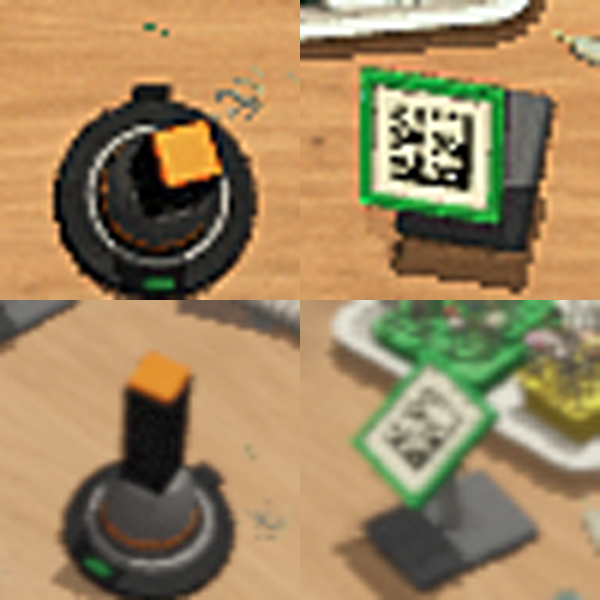

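The orange cap and the ring rim are clear in both views, as are the four corners of the green frame. Next I triangulate them.

Run:
```python
from h import *
import pickle
C=pickle.load(open('c0.pkl','rb'));T,S=C['top'],C['scene']
f=lambda x0,y0,k,X,Y:np.array([x0+(X+.5)/k-.5,y0+(Y+.5)/k-.5])
t1=lambda X,Y:f(365,190,6,X,Y);t2=lambda X,Y:f(190,170,6,X,Y)
s1=lambda X,Y:f(320,200,5,X,Y);s2=lambda X,Y:f(232,112,6.25,X,Y)
pr=lambda n,x:print(n,np.round(x[0],4),x[1])
pr('cap',tri([(T,t1(187,154)),(S,s1(159,375-300))]))
pr('ring',tri([(T,t1(158,195)),(S,s1(149,520-300))]))
for q in [(208,123),(220,172),(171,188),(153,137)]: print(onz(T,t1(*q),.13)[:2].round(4))
tc=[(61,70),(206,88),(197,221),(62,206)];sc=[(130,60),(197,113),(115,203),(55,137)]
P=[]
for a,b in zip(tc,sc):
    x=tri([(T,t2(*a)),(S,s2(*b))]);pr('g',x);P.append(x[0])
P=np.array(P);m=P.mean(0);x=P[0]+P[1]-P[2]-P[3];y=P[0]+P[3]-P[1]-P[2]
n=np.cross(x,y);n/=np.linalg.norm(n)
print(m,n,'tilt',np.degrees(np.arccos(n[2])),'yaw',np.arctan2(-n[1],-n[0]),np.linalg.norm(x)/2,np.linalg.norm(y)/2)
for nme,uv,z in [('yel',(327,198),.075),('bottle',(446,178),.09),('dish',(245,243),.02),('tin',(266,205),.02)]: print(nme,onz(T,uv,z).round(3))
s=sensors.state();print(R.from_quat(s['eef_rot']).as_matrix().round(3))
```

```text
cap [ 0.5328 -0.1934  0.13  ] [array([ 0.2, -0.2]), array([-0.3,  0.1])]
ring [ 0.5329 -0.1945  0.013 ] [array([-0.,  0.]), array([ 0., -0.])]
[ 0.5451 -0.2024]
[ 0.5244 -0.2063]
[ 0.5182 -0.1857]
[ 0.5398 -0.1793]
g [0.643  0.3119 0.0851] [array([-0.1,  0.1]), array([ 0.1, -0. ])]
g [0.631  0.2457 0.0943] [array([-0.1,  0.1]), array([ 0.1, -0. ])]
g [0.5796 0.2553 0.0626] [array([ 0.2, -0.3]), array([-0.3,  0.1])]
g [0.5883 0.3135 0.0663] [array([ 0.5, -0.8]), array([-0.8,  0.1])]
[0.61046829 0.28161899 0.07706675] [-0.41735031  0.10993625  0.90207136] tilt 25.56831179257071 yaw -0.25756397203225434 0.059060117924793855 0.06307646103146959
yel [ 0.592 -0.022  0.075]
bottle [ 0.634 -0.334  0.09 ]
dish [0.485 0.203 0.02 ]
tin [0.588 0.147 0.02 ]
[[-0.972  0.237 -0.001]
 [ 0.237  0.972 -0.001]
 [ 0.    -0.001 -1.   ]]
```

```bash
cat >> h.py <<'E'
def to(p,Rg=None):
    s=sensors.state();Rc=R.from_quat(s['eef_rot']).as_matrix()
    d=Rc.T@(np.array(p)-s['position']);w=np.zeros(3) if Rg is None else R.from_matrix(Rc.T@Rg).as_rotvec()
    print('to',d.round(4),w.round(4),'n',np.linalg.norm(d)/.0417,np.linalg.norm(w)/.125)
def down(a): # tool y at angle a (rad) from world x, z down
    y=np.array([np.cos(a),np.sin(a),0]);z=np.array([0,0,-1.]);return np.column_stack([np.cross(y,z),y,z])
E
python3 drive.py '[[-0.42,-0.19,-0.06,0,0,0],[-0.42,-0.19,-0.06,0,0,0],[-0.42,-0.19,-0.06,0,0,0],[-0.42,-0.19,-0.06,0,0,0],[-0.42,-0.19,-0.06,0,0,0],[-0.42,-0.19,-0.06,0,0,0],[-0.42,-0.19,-0.06,0,0,0],[-0.42,-0.19,-0.06,0,0,0]]'
python3 - <<'E'
from h import *
import pickle
c=cam('wrist','w1.png');pickle.dump(c,open('w1.pkl','wb'))
print(proj(c,[.61,.282,.077]),c['position'],(R.from_quat(sensors.state()['eef_rot']).as_matrix().T@att(c)).round(3))
to([.5,.27,.3]); to([.48,.3,.22],down(1.571))
E
```

```text
clock: 0.82
position: [0.3975, 0.3535, 0.2824]
eef_rot: [0.119, 0.993, -0.0, -0.0]
contact_force: [0.7, 1.1, 0.4]
width: 0.0858
gripper_force: 0.0
[303.57304198 338.50880744] [0.32290268 0.37072522 0.41725954] [[ 0.005 -0.956 -0.292]
 [ 1.     0.005  0.002]
 [-0.001 -0.292  0.956]]
to [-0.1127 -0.0534 -0.0157] [0. 0. 0.] n 3.014513361990093 0.0
to [-0.0855 -0.029   0.0641] [-0.0022  0.0059 -0.2451] n 2.6566992496948316 1.9610580168771614
```

View pics/w1.png

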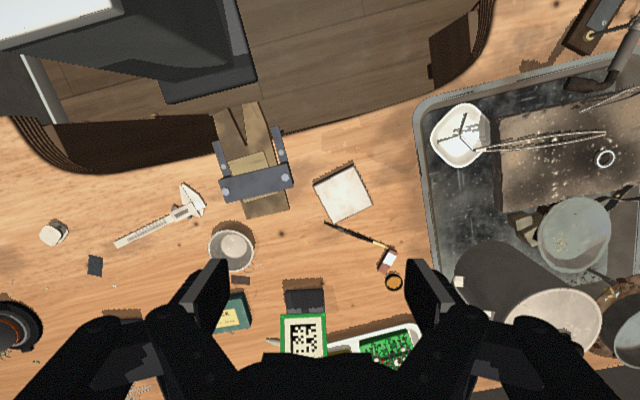

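The ticket's code is at (303,338), against a prediction of (303.6,338.5), so the estimate holds. I'll move in for a closer, unobstructed look at the ticket.

```bash
python3 drive.py '[[-0.21,-0.03,0.055,0,0,0],[-0.21,-0.03,0.055,0,0,0],[-0.21,-0.03,0.055,0,0,0],[-0.21,-0.03,0.055,0,0,0],[-0.21,-0.03,0.055,0,0,0],[-0.21,-0.03,0.055,0,0,0],[-0.21,-0.03,0.055,0,0,0],[-0.21,-0.03,0.055,0,0,0]]'
python3 - <<'E'
from h import *
import pickle
c=cam('wrist','w2.png');pickle.dump(c,open('w2.pkl','wb'))
u,v=proj(c,[.61,.282,.077]).round().astype(int);print(u,v)
cv2.imwrite('pics/w2c.png',cv2.resize(c['frame'][v-60:v+60,u-60:u+60],None,fx=5,fy=5,interpolation=cv2.INTER_CUBIC))
E
```

```text
clock: 1.53
position: [0.5928, 0.2764, 0.2266]
eef_rot: [0.119, 0.993, -0.0, -0.001]
contact_force: [0.1, -0.4, 0.2]
width: 0.0854
gripper_force: 0.0
327 207
```

View pics/w2c.png

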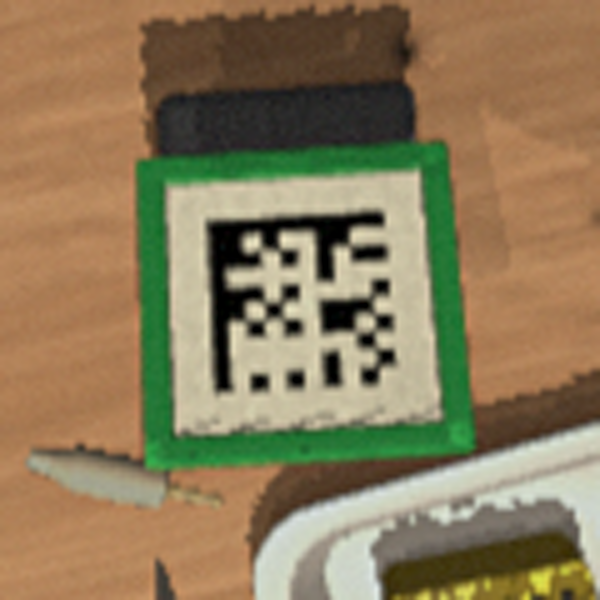

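The wrist crop shows the green frame's corners at (137,160), (443,143), (473,450) and (147,468), and the code inside spans (207,220) to (398,380). I'll fit the plate's pose to all three views.

```bash
cat > fit.py <<'E'
from h import *
import pickle
from scipy.optimize import least_squares
C=pickle.load(open('c0.pkl','rb'));T,S=C['top'],C['scene'];W=pickle.load(open('w2.pkl','rb'))
f=lambda x0,y0,k,q:np.array([x0+(q[0]+.5)/k-.5,y0+(q[1]+.5)/k-.5])
sq=np.array([(1,1),(1,-1),(-1,-1),(-1,1)])
def sqp(h,z): return np.column_stack([sq*h,np.full(4,z)])
ob=[(W,sqp(.032,.002),[f(267,147,5,q) for q in[(473,450),(147,468),(137,160),(443,143)]],1),
(W,sqp(.018,0),[f(267,147,5,q) for q in[(398,380),(215,391),(207,220),(384,211)]],1),
(T,sqp(.032,.002),[f(190,170,6,q) for q in[(61,70),(206,88),(197,221),(62,206)]],1),
(S,sqp(.032,.002),[f(232,112,6.25,q) for q in[(130,60),(197,113),(115,203),(55,137)]],1)]
def fit(o):
    def res(p):
        M=R.from_euler('ZY',p[3:]).as_matrix()
        return np.concatenate([((proj(c,M@x+p[:3])-uv)*w) for c,X,U,w in o for x,uv in zip(X,U)])
    # normal = Rz(yaw) Ry(-tilt) z
    s=least_squares(res,[.61,.28,.077,-.2,-.5],x_scale=[.01,.01,.01,.1,.1],loss='soft_l1');return s.x,np.sqrt((s.fun**2).mean()),res(s.x)
if __name__=='__main__':
    for n,o in(('all',ob),('wrist',ob[:2]),('frame w',ob[:1]),('fixed',ob[2:]),('w+top',ob[:3])):
        p,e,rs=fit(o);print(n,p.round(4),round(e,2))
    p,_,rs=fit(ob);print(rs.reshape(-1,2).round(1).tolist())
    n=R.from_euler('ZY',p[3:]).as_matrix()[:,2];print(n,p[:3]+n*.134)
E
python3 fit.py; python3 -c "
from h import *
to([.533,-.194,.25],down(1.571+.25))"
```

```text
all [ 0.6106  0.2813  0.0737 -0.1773 -0.5903] 0.66
wrist [ 0.6113  0.2811  0.071  -0.1789 -0.5763] 0.38
frame w [ 0.612   0.2809  0.0701 -0.1787 -0.5587] 0.16
fixed [ 0.6112  0.2815  0.0757 -0.1605 -0.5521] 0.72
w+top [ 0.6108  0.2813  0.0728 -0.1771 -0.5899] 0.45
[[0.7, -0.3], [-0.3, -0.1], [-0.2, -0.2], [0.8, -0.6], [-0.1, 0.8], [0.0, 0.7], [0.0, 0.5], [-0.1, 0.2], [0.4, -0.0], [0.2, 0.6], [0.9, 0.7], [-0.1, -0.4], [0.1, -1.4], [-0.0, 0.5], [-0.5, 1.7], [-1.1, 1.6]]
[-0.54788982  0.09818986  0.83076802] [0.53715829 0.29448621 0.18503276]
to [-0.0534 -0.4717 -0.0227] [ 4.000e-04 -8.000e-04 -4.884e-01] n 11.398048168639601 3.907438257094732
```

```bash
python3 drive.py '[[-0.053,-0.472,-0.023,0,0,-0.488],[-0.053,-0.472,-0.023,0,0,-0.488],[-0.053,-0.472,-0.023,0,0,-0.488],[-0.053,-0.472,-0.023,0,0,-0.488],[-0.053,-0.472,-0.023,0,0,-0.488],[-0.053,-0.472,-0.023,0,0,-0.488],[-0.053,-0.472,-0.023,0,0,-0.488],[-0.053,-0.472,-0.023,0,0,-0.488]]'
python3 -c "
from h import *
to([.533,-.194,.25],down(1.571+.25))"
```

```text
clock: 2.25
position: [0.5511, -0.0469, 0.2445]
eef_rot: [-0.126, 0.992, -0.0, 0.001]
contact_force: [0.2, 1.0, -0.0]
width: 0.0851
gripper_force: 0.0
to [ 0.0542 -0.1379 -0.0055] [-0.0008  0.0019  0.0016] n 3.5565495722908036 0.020448978876903983
```

```bash
python3 drive.py '[[0.054,-0.138,-0.005,0,0,0],[0.054,-0.138,-0.005,0,0,0],[0.054,-0.138,-0.005,0,0,0],[0.054,-0.138,-0.005,0,0,0],[0.054,-0.138,-0.005,0,0,0],[0.054,-0.138,-0.005,0,0,0]]'
python3 - <<'E'
from h import *
import pickle
c=cam('wrist','w3.png');pickle.dump(c,open('w3.pkl','wb'))
u,v=proj(c,[.533,-.194,.13]).round().astype(int);print(u,v,proj(c,[.533,-.194,.016]))
v0=min(v-60,280);cv2.imwrite('pics/w3c.png',cv2.resize(c['frame'][v0:v0+120,u-60:u+60],None,fx=5,fy=5,interpolation=cv2.INTER_CUBIC));print(v0,u-60)
to([.533,-.194,.25],down(1.571+.25))
E
```

```text
clock: 2.75
position: [0.5337, -0.1935, 0.2491]
eef_rot: [-0.124, 0.992, -0.0, 0.001]
contact_force: [-0.2, 0.3, 0.1]
width: 0.0856
gripper_force: 0.0
317 201 [317.02876606 174.03321075]
141 257
to [ 0.0012 -0.0012 -0.0012] [0.    0.001 0.   ] n 0.05035290163438305 0.008074809561114138
```

View pics/w3c.png

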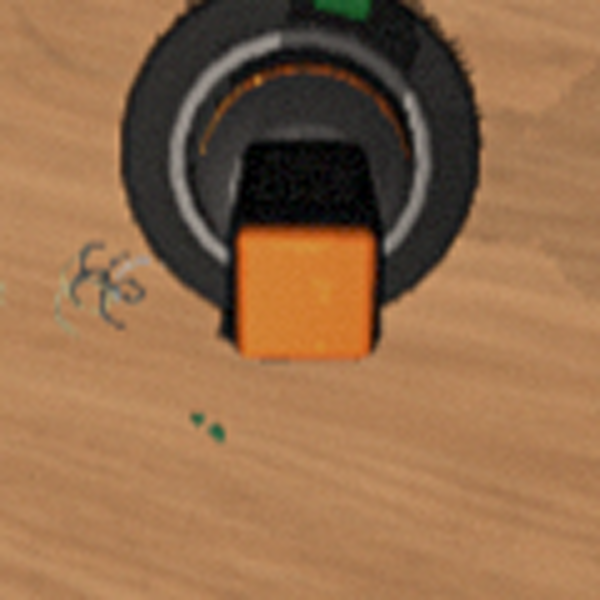

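The cap sits at wrist pixel (318,200), against a prediction of (317,201). It is square to the jaws, and the ring centre is at about (317,173), so I can descend.

```bash
python3 drive.py '[[0.002,0,0.03,0,0,0],[0.002,0,0.06,0,0,0],[0.002,0,0.09,0,0,0],[0.002,0,0.12,0,0,0],[0.002,0,0.145,0,0,0],[0.002,0,0.165,0,0,0],[0.002,0,0.165,0,0,0]]'
python3 drive.py '[[0,0,0,0,0,0],[0,0,0,0,0,0],[0,0,0,0,0,0],[0,0,0,0,0,0],[0,0,0,0,0,0],[0,0,0,0,0,0],[0,0,0,0,0,0],[0,0,0,0,0,0]]' 0.0
python3 drive.py '[[0,0,0,0,0,0],[0,0,0,0,0,0],[0,0,0,0,0,0]]'
```

```text
clock: 3.38
position: [0.5291, -0.1902, 0.0787]
eef_rot: [-0.126, 0.992, 0.003, -0.003]
contact_force: [-1.1, 0.2, -0.6]
width: 0.0854
gripper_force: 0.0
clock: 4.05
position: [0.5329, -0.195, 0.0846]
eef_rot: [-0.124, 0.992, -0.001, 0.001]
contact_force: [-0.7, 2.0, 6.4]
width: 0.0275
gripper_force: 63.1
clock: 4.3
position: [0.5329, -0.195, 0.0846]
eef_rot: [-0.124, 0.992, -0.001, 0.001]
contact_force: [-0.9, 1.8, 5.3]
width: 0.0271
gripper_force: 63.1
```

Gripped at 27 mm opening with 63 N. Next I lift and work out the reading pose.

```bash
python3 drive.py '[[0,0,-0.01,0,0,0],[0,0,-0.03,0,0,0],[0,0,-0.06,0,0,0],[0,0,-0.09,0,0,0],[0,0,-0.12,0,0,0],[0,0,-0.15,0,0,0],[0,0,-0.17,0,0,0],[0,0,-0.17,0,0,0]]'
cat > goal.py <<'E'
from h import *
P=np.array([.611,.2811,.073]);M=R.from_euler('ZY',[-.177,-.58]).as_matrix()
n=M[:,2];Rg=np.column_stack([-M[:,0],M[:,1],-n])
G=P+n*(.060+.0746);H=G+n*.06
E
python3 - <<'E'
from goal import *
print(G,H);to([.45,.1,.26]);to(H,Rg);to(G,Rg)
c=cam('scene','s2.png');u,v=proj(c,[.533,-.195,.25]).round().astype(int)
cv2.imwrite('pics/s2c.png',cv2.resize(c['frame'][v-50:v+100,u-75:u+75],None,fx=4,fy=4))
E
```

```text
clock: 4.97
position: [0.5341, -0.196, 0.2593]
eef_rot: [-0.124, 0.992, -0.003, 0.004]
contact_force: [0.4, -0.9, -0.6]
width: 0.0272
gripper_force: 62.4
[0.53838844 0.29408817 0.18558787] [0.50602073 0.29987784 0.23577563]
to [ 0.0085  0.3075 -0.003 ] [0. 0. 0.] n 7.378197110028158 0.0
to [-0.0949  0.4876  0.0206] [ 0.118  -0.5629  0.4155] n 11.922989735624173 5.676370450457307
to [-0.1245  0.4744  0.0711] [ 0.118  -0.5629  0.4155] n 11.884389826245695 5.676370450457307
```

View pics/s2c.png

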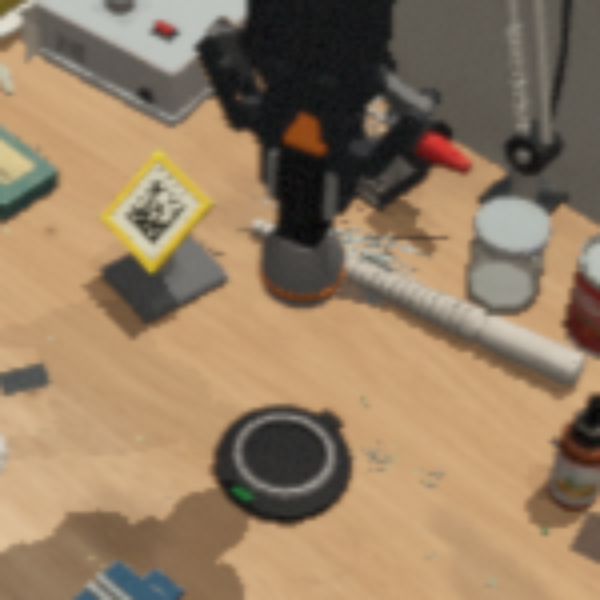

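The scanner hangs straight in the fingers at (303,265) and the dock is empty at (283,455). I'll carry it level past the yellow ticket.

```bash
python3 drive.py '[[0,0.02,0,0,0,0],[0,0.06,0,0,0,0],[0,0.1,0,0,0,0],[0,0.14,0,0,0,0],[0,0.18,0,0,0,0],[0,0.22,0,0,0,0],[0,0.26,0,0,0,0],[0.008,0.30,0,0,0,0]]'
python3 -c "
from goal import *
to(H,Rg)"
```

```text
clock: 5.68
position: [0.4487, 0.0959, 0.251]
eef_rot: [-0.124, 0.992, 0.0, -0.002]
contact_force: [0.9, 0.8, -2.0]
width: 0.0274
gripper_force: 62.4
to [-0.1058  0.1835  0.0151] [ 0.124  -0.5742  0.4136] n 5.093223141918371 5.747598342176738
```

```bash
python3 drive.py '[[-0.02,0.03,0.003,0.02,-0.1,0.07],[-0.04,0.06,0.006,0.04,-0.19,0.14],[-0.06,0.1,0.009,0.06,-0.29,0.21],[-0.08,0.13,0.012,0.08,-0.38,0.28],[-0.1,0.16,0.015,0.1,-0.47,0.35],[-0.103,0.18,0.02,0.118,-0.563,0.415],[-0.103,0.18,0.02,0.118,-0.563,0.415],[-0.103,0.18,0.02,0.118,-0.563,0.415]]'
python3 - <<'E'
from goal import *
import pickle
to(H,Rg);to(G,Rg)
c=cam('wrist','w4.png');pickle.dump(c,open('w4.pkl','wb'));print(proj(c,P))
E
```

```text
clock: 6.35
position: [0.5017, 0.2959, 0.2276]
eef_rot: [0.083, 0.957, -0.024, 0.278]
contact_force: [0.3, 0.2, -2.3]
width: 0.0275
gripper_force: 62.5
to [-0.0075  0.0046 -0.005 ] [ 0.0021 -0.0145  0.0026] n 0.24219189595535212 0.1188412687391311
to [-0.0083  0.0045  0.055 ] [ 0.0021 -0.0145  0.0026] n 1.3383850853447408 0.1188412687391311
[321.39418444 191.52509715]
```

View pics/w4.png

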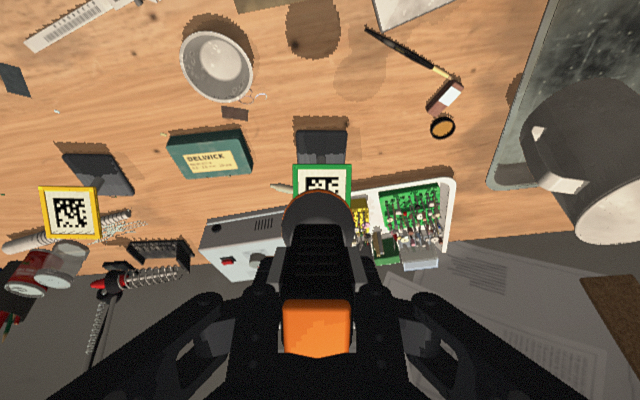

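The green ticket shows at (322,185) just ahead of the scanner head, square in the frame, and the prediction was (321,192). I'll close in to reading distance and hold.

```bash
python3 drive.py '[[-0.001,0.001,0.01,0,0,0],[-0.003,0.002,0.025,0,0,0],[-0.006,0.003,0.04,0,-0.007,0],[-0.008,0.004,0.05,0,-0.014,0],[-0.008,0.004,0.055,0,-0.014,0],[-0.008,0.004,0.055,0,-0.014,0],[-0.008,0.004,0.055,0,-0.014,0],[-0.008,0.004,0.055,0,-0.014,0]]'
python3 - <<'E'
from goal import *
to(G,Rg)
c=cam('wrist','w5.png')
E
```

```text
clock: 7.07
position: [0.5425, 0.2917, 0.1919]
eef_rot: [0.085, 0.954, -0.023, 0.288]
contact_force: [0.3, 0.6, -2.6]
width: 0.0271
gripper_force: 62.5
to [0.0073 0.0016 0.0028] [ 0.0037  0.0056 -0.002 ] n 0.19092566703546202 0.05625867422675225
```

```bash
python3 drive.py '[[0.004,0.001,0.002,0,0.003,0],[0.007,0.0015,0.003,0.003,0.005,0],[0.007,0.0015,0.003,0.003,0.005,0],[0.007,0.0015,0.003,0.003,0.005,0]]'
python3 - <<'E'
from goal import *
import pickle
to(G,Rg)
c=cam('wrist','w6.png');pickle.dump(c,open('w6.pkl','wb'));s=cam('scene','s6.png')
u,v=proj(s,P).round().astype(int)
a=cv2.resize(s['frame'][v-40:v+35,u-40:u+35],(400,400));print(u,v)
u,v=proj(c,P).round().astype(int);print(u,v)
b=cv2.resize(c['frame'][v-70:v+80,u-75:u+75],(400,400))
cv2.imwrite('pics/v6.png',np.hstack([a,b]))
E
```

```text
clock: 7.45
position: [0.538, 0.2942, 0.1845]
eef_rot: [0.085, 0.955, -0.025, 0.285]
contact_force: [-0.2, -0.1, -2.5]
width: 0.0272
gripper_force: 62.5
to [-0.0009 -0.     -0.0007] [ 0.0004 -0.0005 -0.0009] n 0.02680753155887358 0.008657960777671728
252 133
318 197
```

View pics/v6.png

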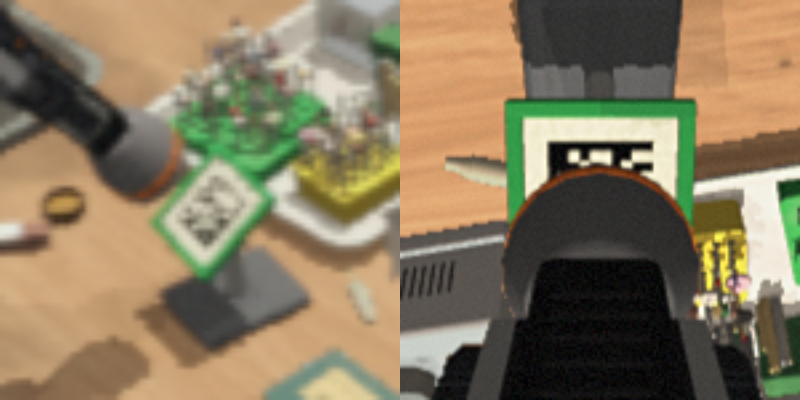

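The scanner head is centred on the ticket (both at x≈600 in the crop) and square to it, about 60 mm off. I'll hold for 2 s and check the visible lower corners of the frame.

```bash
Z='[[0,0,0,0,0,0],[0,0,0,0,0,0],[0,0,0,0,0,0],[0,0,0,0,0,0],[0,0,0,0,0,0],[0,0,0,0,0,0],[0,0,0,0,0,0],[0,0,0,0,0,0]]'
python3 drive.py '[[0,0,0,0,0,0],[0,0,0,0,0,0],[0,0,0,0,0,0],[0,0,0,0,0,0],[0,0,0,0,0,0],[0,0,0,0,0,0],[0,0,0,0,0,0],[0,0,0,0,0,0]]'
python3 - <<'E'
from goal import *
import pickle
c=pickle.load(open('w6.pkl','rb'))
for q,o in (((-.032,-.032,.002),(107,101)),((-.032,.032,.002),(294,101)),((-.018,-.018,0),(149,142)),((-.018,.018,0),(253,142))): print(proj(c,P+M@q).round(1),(318-75+(o[0]+.5)/2.667-.5,197-70+(o[1]+.5)/2.667-.5))
to(G,Rg)
E
```

```text
clock: 8.22
position: [0.5384, 0.2939, 0.1848]
eef_rot: [0.085, 0.954, -0.025, 0.285]
contact_force: [-0.5, 0.2, -2.1]
width: 0.0271
gripper_force: 62.5
[281.8 163.4] (282.8074615673041, 164.55774278215222)
[353.7 163.4] (352.9236970378703, 164.55774278215222)
[297.9 178.3] (298.55549306336707, 179.9308211473566)
[337.5 178.3] (337.5506186726659, 179.9308211473566)
to [-0.0004  0.0001 -0.0007] [ 0.0003 -0.     -0.0016] n 0.018301611909613175 0.012742141564610036
```

```bash
python3 drive.py '[[0,0,0,0,0,0],[0,0,0,0,0,0],[0,0,0,0,0,0],[0,0,0,0,0,0],[0,0,0,0,0,0],[0,0,0,0,0,0],[0,0,0,0,0,0],[0,0,0,0,0,0]]'
python3 drive.py '[[0,0,0,0,0,0],[0,0,0,0,0,0],[0,0,0,0,0,0],[0,0,0,0,0,0],[0,0,0,0,0,0],[0,0,0,0,0,0],[0,0,0,0,0,0],[0,0,0,0,0,0]]'
python3 drive.py '[[0,0,-0.01,0,0,0],[0,0,-0.03,0,0,0],[0,0,-0.05,0,0,0],[0,0,-0.06,0,0,0],[0,0,-0.065,0,0,0],[0,0,-0.065,0,0,0]]'
python3 -c "
from goal import *
to([.45,.1,.26],R.from_quat([-.124,.992,0,0]).as_matrix())"
```

```text
clock: 8.88
position: [0.5384, 0.294, 0.1848]
eef_rot: [0.085, 0.954, -0.025, 0.285]
contact_force: [0.2, -0.2, -2.2]
width: 0.0273
gripper_force: 62.5
clock: 9.55
position: [0.5384, 0.294, 0.1848]
eef_rot: [0.085, 0.954, -0.025, 0.285]
contact_force: [-0.6, 0.3, -1.6]
width: 0.0275
gripper_force: 62.5
clock: 10.05
position: [0.5034, 0.3008, 0.2408]
eef_rot: [0.085, 0.954, -0.024, 0.286]
contact_force: [-0.3, 0.2, -1.6]
width: 0.0275
gripper_force: 62.7
to [ 0.0035 -0.207  -0.026 ] [-0.1213  0.5736 -0.4147] n 5.003562637098266 5.744906209013264
```

```bash
python3 drive.py '[[0,-0.03,-0.005,-0.02,0.09,-0.07],[0.001,-0.06,-0.01,-0.04,0.19,-0.14],[0.002,-0.1,-0.013,-0.06,0.28,-0.2],[0.002,-0.14,-0.017,-0.08,0.38,-0.27],[0.003,-0.17,-0.02,-0.1,0.47,-0.34],[0.003,-0.2,-0.025,-0.121,0.573,-0.414],[0.003,-0.207,-0.026,-0.121,0.573,-0.414],[0.003,-0.207,-0.026,-0.121,0.573,-0.414]]'
python3 -c "
from goal import *
D=R.from_quat([-.124,.992,-.001,.001]).as_matrix()
to([.5329,-.195,.255],D)"
```

```text
clock: 10.72
position: [0.4517, 0.0952, 0.2591]
eef_rot: [-0.121, 0.993, -0.001, -0.002]
contact_force: [1.0, 0.6, -1.6]
width: 0.0271
gripper_force: 62.4
to [-0.0088 -0.3012  0.0046] [ 0.0004 -0.0069 -0.0052] n 7.2263077738933355 0.06902979676747231
```

```bash
python3 drive.py '[[-0.001,-0.03,0,0,0,0],[-0.002,-0.07,0,0,0,0],[-0.003,-0.11,0,0,0,0],[-0.005,-0.15,0,0,0,0],[-0.006,-0.19,0,0,0,0],[-0.007,-0.23,0,0,0,0],[-0.008,-0.27,0,0,0,0],[-0.009,-0.301,0,0,0,0]]'
python3 drive.py '[[0,0,0.02,0,0,0],[0,0,0.05,0,0,0],[0,0,0.07,0,0,0],[0,0,0.08,0,0,0],[0,0,0.08,0,0,0],[0,0,0.08,0,0,0]]'
python3 -c "
from goal import *
D=R.from_quat([-.124,.992,-.001,.001]).as_matrix()
to([.5329,-.195,.0846],D)"
```

```text
clock: 11.38
position: [0.5329, -0.1929, 0.258]
eef_rot: [-0.122, 0.992, -0.001, -0.001]
contact_force: [0.9, -0.4, -1.1]
width: 0.0272
gripper_force: 62.6
clock: 11.88
position: [0.5325, -0.1899, 0.1791]
eef_rot: [-0.123, 0.992, -0.0, -0.001]
contact_force: [0.4, -0.0, -1.2]
width: 0.0274
gripper_force: 62.3
to [ 0.0007 -0.0049  0.0945] [ 0.0016 -0.004  -0.0013] n 2.2693931261266442 0.03590670792678675
```

```bash
python3 drive.py '[[0,-0.003,0.02,0,-0.002,0],[0.0007,-0.005,0.04,0.0016,-0.004,-0.001],[0.0007,-0.005,0.06,0.0016,-0.004,-0.001],[0.0007,-0.005,0.07,0.0016,-0.004,-0.001],[0.0007,-0.005,0.075,0.0016,-0.004,-0.001],[0.0007,-0.005,0.075,0.0016,-0.004,-0.001],[0.0007,-0.005,0.075,0.0016,-0.004,-0.001]]'
python3 -c "
from goal import *
D=R.from_quat([-.124,.992,-.001,.001]).as_matrix()
to([.5329,-.195,.0846],D)"
```

```text
clock: 12.47
position: [0.5338, -0.1958, 0.1058]
eef_rot: [-0.124, 0.992, -0.002, 0.002]
contact_force: [0.1, 0.7, -2.2]
width: 0.0272
gripper_force: 62.4
to [0.0008 0.0011 0.0211] [-0.0019  0.002  -0.0003] n 0.5081702377146337 0.022200573960087847
```

```bash
python3 drive.py '[[0.0003,0.0005,0.005,0,0,0],[0.0003,0.0005,0.01,0,0,0],[0.0003,0.0005,0.014,0,0,0],[0.0003,0.0005,0.016,0,0,0],[0.0003,0.0005,0.016,0,0,0],[0.0003,0.0005,0.016,0,0,0]]'
python3 -c "
from goal import *
D=R.from_quat([-.124,.992,-.001,.001]).as_matrix()
to([.5329,-.195,.0846],D)"
```

```text
clock: 12.97
position: [0.5324, -0.195, 0.0881]
eef_rot: [-0.124, 0.992, -0.001, 0.001]
contact_force: [0.0, 0.1, -1.4]
width: 0.0275
gripper_force: 62.4
to [-0.0005 -0.0001  0.0035] [ 0.0001  0.0001 -0.0005] n 0.08557325036310327 0.004293327295091173
```

```bash
python3 drive.py '[[0,0,0.001,0,0,0],[0,0,0.002,0,0,0],[0,0,0.003,0,0,0],[0,0,0.0035,0,0,0],[0,0,0.0035,0,0,0],[0,0,0.0035,0,0,0]]'
```

```text
clock: 13.47
position: [0.5325, -0.1951, 0.0848]
eef_rot: [-0.124, 0.992, -0.001, 0.001]
contact_force: [0.0, 0.3, -2.6]
width: 0.0273
gripper_force: 62.6
```

```bash
python3 drive.py '[[0,0,0.0005,0,0,0],[0,0,0.001,0,0,0],[0,0,0.001,0,0,0],[0,0,0.001,0,0,0]]'
```

```text
clock: 13.8
position: [0.5327, -0.1951, 0.0846]
eef_rot: [-0.124, 0.992, -0.001, 0.001]
contact_force: [-2.2, 1.9, 4.9]
width: 0.0276
gripper_force: 63.2
```

The force has risen to 4.9 N, so the scanner is on the saucer floor. I'll let go and retreat upward.

```bash
python3 drive.py '[[0,0,0,0,0,0],[0,0,0,0,0,0],[0,0,0,0,0,0],[0,0,0,0,0,0],[0,0,0,0,0,0],[0,0,0,0,0,0],[0,0,0,0,0,0],[0,0,0,0,0,0]]' 0.085
python3 drive.py '[[0,0,-0.02,0,0,0],[0,0,-0.05,0,0,0],[0,0,-0.08,0,0,0],[0,0,-0.11,0,0,0],[0,0,-0.14,0,0,0],[0,0,-0.165,0,0,0],[0,0,-0.165,0,0,0],[0,0,-0.165,0,0,0]]'
python3 - <<'E'
from h import *
c=cam('wrist');u,v=proj(c,[.533,-.194,.13]).round().astype(int);print(u,v)
a=cv2.resize(c['frame'][v-60:v+60,u-60:u+60],(400,400),interpolation=cv2.INTER_CUBIC)
s=cam('scene');b=cv2.resize(s['frame'][200:260,320:380],(400,400),interpolation=cv2.INTER_CUBIC)
cv2.imwrite('pics/end.png',np.hstack([a,b]))
E
```

```text
clock: 14.47
position: [0.5325, -0.1951, 0.0838]
eef_rot: [-0.124, 0.992, -0.001, 0.001]
contact_force: [0.0, -0.3, -0.5]
width: 0.0848
gripper_force: 0.0
clock: 15.13
position: [0.533, -0.1953, 0.2507]
eef_rot: [-0.124, 0.992, -0.002, 0.003]
contact_force: [-1.0, -0.5, 0.1]
width: 0.0848
gripper_force: 0.0
320 201
```

View pics/end.png

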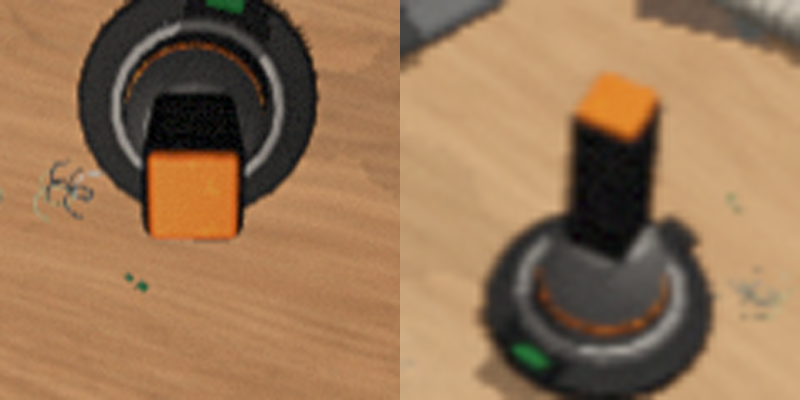

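The scanner stands upright and centred inside the ring, as it did at the start: cap at crop (195,195), ring at (198,105). The gripper is clear, so I'm handing the job in.

```bash
python3 -c "
from bench import r, camrig, workorder, sensors
print(workorder.finish_job())"
```

```text
the job is handed in; nothing more can be done
None
```

I held the scanner square over the green code at about 60 mm for a little over 2 s, set it back upright in its charger, released it and handed the job in; no verdict came back, and I took no final picture of the tin, dish or bottle.

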